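Crank the specimen shaker past its stiff point twice

TASK

Take the upright knob of the cup shaker that has a specimen cup in its cradle and crank it clockwise (seen from above), slowly and evenly, twice through the stiff point, where the knob points at the cup. Never let it spring back or snap forward: no faster than half a turn a second. After the second pass carry on until the knob points straight away from the cup and let go; leave the empty shaker's crank as it is.

Things in the scene. Friction and masses are not known exactly. Their poses are not given: they have to be found in the camera images.
- shaker_hub (a point): On the loaded shaker's upright crank axis, 84 mm above the desk. Fixed grey base 285 mm long, 76-100 wide. Site +y points from this axis to its lidded clear cup (58 mm wide, 150 mm from the axis, top 92 mm up); z up. The level arm's top is 58 mm up, the hub cap's 62; within 110 mm of the axis only the knob is higher.
- shaker_grip (a point): Middle of the loaded shaker's knob: black upright cylinder, 22 mm across, 60 to 108 mm above the desk, 45 mm from the crank axis, spinning freely on its pin, so a hand holding it need not turn. It runs a level circle. Push 1-2 N; up to about 8 N in the 0.55 rad before the stiff point; in the 0.55 rad after it a spring drives it on. Elsewhere it stays put.
- shaker_crank (a joint): Loaded shaker's crank angle, rad, counted on over turns, growing clockwise seen from above. At 0, 2 pi, 4 pi the knob points straight away from the cup (hub point's -y); pi and 3 pi are the stiff point, knob towards the cup. Starts between -1.1 and 1.1, so the job ends at 4 pi (12.57).
- spare_grip (a point): Middle of the crank knob, 84 mm above the desk, of the other shaker, identical but with an empty cradle: not to be moved.

How it is judged:
By the outcome, as a careful person would: the job done as asked, in the order asked, and still so for the second after the job is handed in, with the robot touching nothing.
It also fails if it takes over 72 s, if anything falls off the work surface, if the arm or the gripper's body presses on something with over 40 N, if the wrist force passes 120 N, or if a joint passes its speed limit or range.

ROBOT

A 7-joint arm with a two-finger parallel gripper is mounted at the origin on the work surface; the furniture and walls round the work are solid. World frame = base frame: x ahead of the robot, y to its left, z up, the work surface at z = 0. Lengths are in mm, angles in rad, forces in N, time in s.
With the tool pointing down it reaches from about 400 to 875 mm from the base axis. Payload 4.4 kg.
Tool frame: the origin (TCP) lies at the very end of the fingers, on their centre line; the grasp point (between the pads) lies 19 mm behind it; z points along the fingers, y is the direction in which the jaws open and shut (so a half turn about z gives the same grasp; the last joint's range is limited). The gripper opens to 85 mm and grips with 20 to 120 N. Pads are 22 mm wide; open, the fingers measure 114 mm over their backs; the gripper's body (76 mm by 85 mm) begins 54 mm behind the grasp point. The pads swing forward as they close: fully open they stand 13 mm farther back than shut.
Start: joints at [1.163, 0.628, 0.038, 1.517, -0.027, 0.996, -0.02], TCP at [217.897, -612.404, 231.313] pointing down, gripper open.
Joint ranges: [-3.06, 3.06], [-0.37, 2.12], [-1.25, 1.32], [0.18, 2.47], [-1.1, 4.24], [0.23, 1.98], [-2.94, 2.94]. Speed limits (rad/s): [2.57, 2.57, 3.14, 3.14, 3.14, 3.14, 3.14].

INTERFACE

Orientations are given as [roll, pitch, yaw] about the fixed x, y, z axes, in that order (R = Rz(yaw) Ry(pitch) Rx(roll)).
In Python, from cell import read_state, get_image, finish_job gives the robot as it stands.
- The arm moves only by the tool carry_out, never from a script. Its argument "series" is a list that holds one entry, the list of rows, each a list of 7 numbers: the shift along the tool's x, y, z in cm, then the turn, a rotation vector about the tool's x, y, z in rad, then the finger opening in cm, from 0 to 8.54. In form: [[[x, y, z, wx, wy, wz, grip], ...]]. A call has 1 to 5 rows; each row is the pose to reach, as a shift and turn from the pose commanded when the call began, along the tool's axes at that moment; what a row does not reach only later rows make up. A row lasts 1/12 s, in which the tool goes at most 41.7 mm and 7.16 degrees, less where a joint would pass 70% of its speed; a pose out of reach is approached as far as the arm can. A call with a gripper value outside its range is refused whole. The fingers move at their own pace and stop on an object; the grip force is fixed at half the most. Time passes only in rows, so rows that repeat a pose let the fingers close. It gives the time, the measured TCP pose, the force and the opening at its end, in the units of the state.
- read_state(): the state, without advancing time (a new reading comes with each control period).
- get_image(name): name is "scene" or "side" or "wrist"; returns a dict with "img" (384x512x3 uint8, blue, green, red), "z_map" (384x512 float32, mm along the optical axis (not along the pixel's ray), 0 where there is no reading), "mtx" (3x3 intrinsics, pixels), "T" (4x4, takes a point from camera to world coordinates); the wrist camera has in their place "T_tool_cam" (4x4, takes a point from camera to tool coordinates, whose origin is the TCP and whose axes are the flange's). Camera axes: x right, y down, z forward; pixel columns grow to the right and rows downward; lengths in mm; the calibration is good to about 2 mm. A picture is of the moment at which its call begins: read the wrist's pose just before it.
- finish_job(): hands the job in, once; it reports no verdict.
The state is a dict: "clock": time; "qpos": joint angles; "qd": joint speeds; "tau": joint torques, N m; "eef_pos": TCP position; "tool_rot": TCP orientation; "force": force on the tool from outside, world axes, zero at the start; "torque": the same for the moment, N m; "width": finger opening in mm.
Only numpy, scipy, OpenCV 4.12 (cv2) and the standard library are available. Lean on these libraries where they do the work, as an engineer would, in place of code of your own. Each camera call takes 0.05 s, during which the arm holds its last target.

## Working session

There is one attempt and no reset: what is moved stays moved. The work goes in short steps, Python scripts to look and compute and a tool call to move; the robot and the scene stay as the last step left them, time stands still between calls to the robot, and variables do not carry over. Pictures are saved under pics/ and viewed, and the job is handed in when it is done.

Besides the shell and the picture viewer there is one more tool, called by a JSON object that holds its "method" and its "body", one argument or row to a line. carry_out: Moves the arm, as the interface text tells. Its arguments: {"type":"object","properties":{"series":{"type":"array","items":{"type":"array","items":{"type":"array","items":{"type":"number"}}}}},"required":["series"]}

```bash
ls; mkdir -p pics; python3 - <<'E'
from cell import *
import cv2
s=read_state()
for k,v in s.items(): print(k,v)
for n in ["scene","side","wrist"]:
    d=get_image(n); cv2.imwrite(f"pics/a_{n}.png",d["img"])
    print(n,d["mtx"].tolist(),d.get("T",d.get("T_tool_cam")).tolist())
E
```

```text
pics
clock 0.0
qpos [ 1.16321278  0.62935782  0.03844201  1.51837431 -0.02698612  0.99630115
 -0.02002898]
qd [ 1.53805480e-03 -7.78325225e-04  1.10149159e-03  6.07920035e-04
 -5.50463606e-05 -9.78772678e-04  5.53441089e-04]
tau [ 4.06002664e-05 -5.63410842e+01  1.22714169e+00 -1.93452930e+01
  1.12854608e-02  1.04836375e-02  2.19813023e-05]
eef_pos [ 217.67082458 -611.80018742  230.37950747]
tool_rot [-3.13967047e+00  3.79152441e-05  3.41761967e-01]
force [ 0.41157155 -0.87398847  0.23490475]
torque [-0.00450145  0.06753825 -0.00452053]
width 85.51989848314524
scene [[383.33830766804977, 0.0, 255.31801792926944], [0.0, 383.33830766804977, 184.08610523624688], [0.0, 0.0, 1.0]] [[-0.7852041721211188, -0.374659877487459, 0.49303588539240295, 60.05490559749019], [-0.6191011691865119, 0.45829863553507105, -0.6377116142729297, 453.4515474552886], [0.012967281730661575, -0.8059729132345418, -0.591810368899315, 606.185732544997], [0.0, 0.0, 0.0, 1.0]]
side [[437.12336421531825, 0.0, 257.09946617331394], [0.0, 437.12336421531825, 189.08295090246853], [0.0, 0.0, 1.0]] [[-0.9394567544342709, -0.21419884964053737, 0.26746936153603823, 207.0885262238308], [-0.3426017843778036, 0.6024191486369769, -0.7209127455501426, 622.5490241393543], [-0.0067099842749739295, -0.768901828693475, -0.6393316462860721, 728.0065134462733], [0.0, 0.0, 0.0, 1.0]]
wrist [[338.98427079238706, 0.0, 253.5113448242562], [0.0, 338.98427079238706, 198.4008419681254], [0.0, 0.0, 1.0]] [[-0.0002279543743171878, -0.946574540657161, -0.3224850182822218, 82.67215785301056], [0.9999997930071265, -0.0004098095562630453, 0.0004960260361751507, 0.21643363504408875], [-0.0006016830595904026, -0.322484838458817, 0.9465744381408593, -144.0211843521279], [0.0, 0.0, 0.0, 1.0]]
```

View pics/a_scene.png

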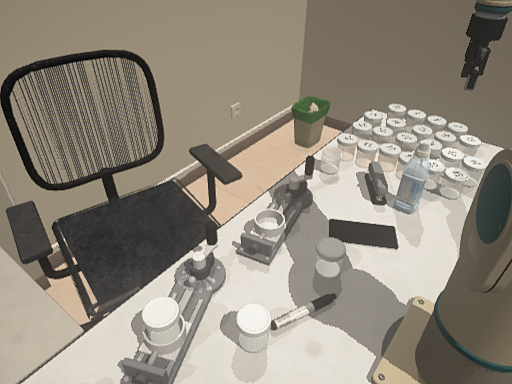

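View pics/a_side.png

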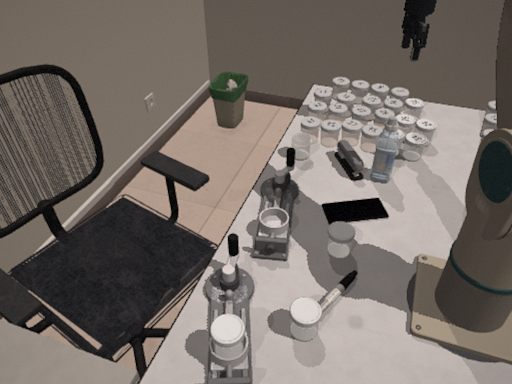

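View pics/a_wrist.png

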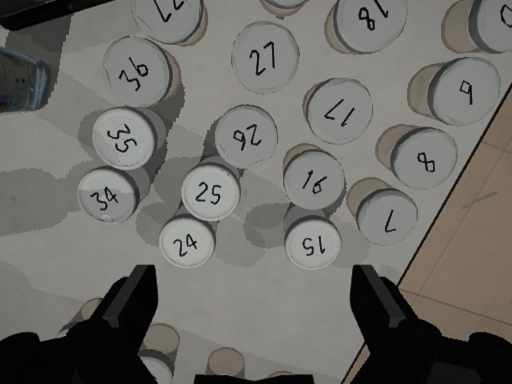

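The loaded shaker is the nearer, left one: cup lid at scene (162,318) and side (228,330), with its knob at scene (210,233) and side (233,245). The empty one has its cradle at scene (268,222) and its knob at (310,166).

```bash
cat > h.py <<'E'
from cell import *
import cv2, numpy as np
def cloud(n):
    d=get_image(n); z=d["z_map"]; K=d["mtx"]
    v,u=np.mgrid[0:384,0:512]
    P=np.stack([(u-K[0,2])/K[0,0]*z,(v-K[1,2])/K[1,1]*z,z],-1)
    T=d["T"]; W=P@T[:3,:3].T+T[:3,3]
    W[z==0]=np.nan
    return d["img"],W
E
python3 - <<'E'
from h import *
for n,pts in [("scene",dict(knobtop=(211,224),knob=(211,235),hub=(198,258),cup=(162,310),spk=(310,160),spcr=(268,222))),("side",dict(knobtop=(233,238),knob=(233,247),hub=(229,272),cup=(228,325),spk=(291,153),spcr=(273,215)))]:
    img,W=cloud(n)
    for k,(u,v) in pts.items(): print(n,k,W[v,u].round(0))
    big=cv2.resize(img[200:384,100:300] if n=="scene" else img[130:384,180:340],None,fx=3 if n=="scene" else 2.3,fy=3 if n=="scene" else 2.3,interpolation=cv2.INTER_CUBIC)
    cv2.imwrite(f"pics/b_{n}.png",big)
E
```

```text
scene knobtop [461.  72. 108.]
scene knob [455.  80.  89.]
scene hub [452. 121.  61.]
scene cup [397. 251.  90.]
scene spk [ 436. -249.  105.]
scene spcr [431. -76.  27.]
side knobtop [460.  78. 106.]
side knob [459.  83.  86.]
side hub [452. 124.  58.]
side cup [399. 251.  89.]
side spk [ 438. -246.  100.]
side spcr [nan nan nan]
```

View pics/b_scene.png

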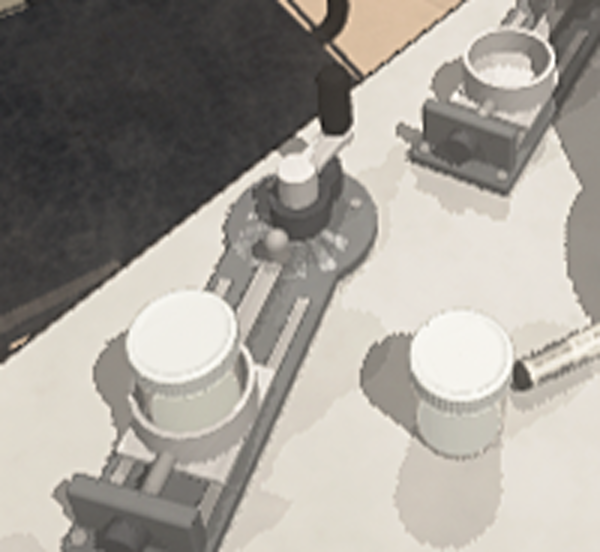

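View pics/b_side.png

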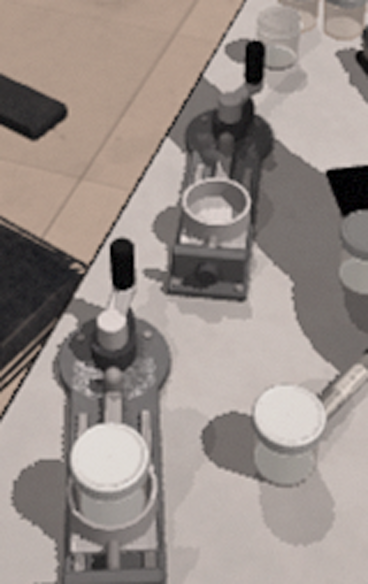

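```bash
python3 - <<'E'
from h import *
from scipy.optimize import least_squares
def circ(p,r=None):
    if r: f=lambda q: np.hypot(*(p-q[:2]).T)-r
    else: f=lambda q: np.hypot(*(p-q[:2]).T)-q[2]
    q0=list(p.mean(0))+([] if r else [np.ptp(p[:,0])/2])
    s=least_squares(f,q0,loss="soft_l1",f_scale=1); return s.x.round(1),np.abs(s.fun).mean().round(2)
for n in["scene","side"]:
    img,W=cloud(n); P=W.reshape(-1,3); C=img.reshape(-1,3).astype(int); ok=~np.isnan(P[:,0]);P=P[ok];C=C[ok]
    near=lambda x,y,r:np.hypot(P[:,0]-x,P[:,1]-y)<r
    lid=P[near(398,253,45)&(P[:,2]>87)&(P[:,2]<96)][:,:2].astype(np.float32)
    c,r=cv2.minEnclosingCircle(lid);print(n,"lid",len(lid),c,r,lid.min(0),lid.max(0))
    side=P[near(398,253,45)&(P[:,2]>80)&(P[:,2]<96)]
    k=P[near(458,78,30)&(P[:,2]>66)&(P[:,2]<104)]
    print("knob",len(k),circ(k[:,:2],11), "z",k[:,2].min(),k[:,2].max())
    kt=P[near(458,78,30)&(P[:,2]>104)]; print("knobtop",len(kt),kt[:,:2].mean(0).round(1))
    h=P[near(452,121,25)&(P[:,2]>59.5)&(P[:,2]<64)&(C.sum(1)>450)]; print("hubcap",len(h),h.mean(0).round(1),h.min(0),h.max(0))
    # base boundary: points with z 3..25 near hub
    b=P[near(450,122,65)&(P[:,2]>4)&(P[:,2]<30)]
    print("base z hist",np.histogram(b[:,2],8))
    k=P[near(437,-249,30)&(P[:,2]>66)&(P[:,2]<104)]; print("spare knob",len(k),circ(k[:,:2],11))
E
```

```text
scene lid 945 (396.40252685546875, 255.222412109375) 29.31273078918457 [367.3828  226.18317] [424.31546 283.76404]
knob 166 (array([462.3,  71.9]), np.float64(0.63)) z 66.14599873215127 103.98654801385021
knobtop 64 [460.2  74. ]
hubcap 103 [454.  117.7  61.4] [441.19132877 104.06203116  59.56291199] [466.77237739 129.08402511  63.65001607]
base z hist (array([ 25, 230, 975,  55,  32,  84,  82,  40]), array([ 4.02327597,  7.2599257 , 10.49657543, 13.73322517, 16.9698749 ,
       20.20652464, 23.44317437, 26.67982411, 29.91647384]))
spare knob 115 (array([ 440.2, -255.3]), np.float64(0.89))
side lid 815 (396.7672424316406, 256.9133605957031) 29.306838989257812 [368.16794 227.93704] [425.65085 286.0261 ]
knob 146 (array([462.6,  73.6]), np.float64(0.68)) z 66.31970587471505 103.8887660451353
knobtop 57 [461.9  75.9]
hubcap 67 [455.5 119.   60.6] [444.78605279 107.17725861  59.50772434] [467.47912682 130.61979698  62.57749515]
base z hist (array([ 48, 800, 391,  31,  28,  94,  34,  32]), array([ 4.25132092,  7.46429494, 10.67726896, 13.89024299, 17.10321701,
       20.31619103, 23.52916505, 26.74213907, 29.95511309]))
spare knob 108 (array([ 440.8, -253.4]), np.float64(1.11))
```

```bash
python3 - <<'E'
from h import *
from scipy.optimize import least_squares
for n in["scene","side"]:
    img,W=cloud(n)
    m=((W[...,2]>6)&(W[...,2]<16)&(np.hypot(W[...,0]-452,W[...,1]-119)<62)).astype(np.uint8)
    b=W[m>0]; 
    hull=cv2.convexHull(b[:,:2].astype(np.float32))[:,0]
    # boundary away from cup
    ax=np.array([.38,-.92]); hp=hull[(hull-[452,119])@ax>-10]
    f=lambda q:np.hypot(*(hp-q[:2]).T)-q[2]
    s=least_squares(f,[452,119,50],loss="soft_l1"); print(n,"base circle",s.x,np.abs(s.fun).max(),len(hp))
    # hub cap: bright pixels
    hc=W[(W[...,2]>60.3)&(W[...,2]<64)&(np.hypot(W[...,0]-454,W[...,1]-118)<20)]
    print(np.median(hc,0), len(hc))
    # base direction: all low pts in long region, PCA
    g=W[(W[...,2]>5)&(W[...,2]<35)&(W[...,0]>330)&(W[...,0]<520)&(W[...,1]>60)&(W[...,1]<340)]
    r=cv2.minAreaRect(g[:,:2].astype(np.float32)); print(r)
lid=np.array([396.6,256.2]);kn=np.array([462,73])
d=np.linalg.norm(kn-lid);a=(150**2-45**2+d*d)/2/d;h2=150**2-a*a;print(d,a,h2)
E
```

```text
scene base circle [454.76186615 116.75545832  49.12599386] 0.870164261319168 22
[453.88295299 117.60409629  61.49203187] 94
((413.557861328125, 201.22389221191406), (98.49542999267578, 281.4931640625), 25.415769577026367)
side base circle [455.07754064 118.68470394  49.09871251] 0.8598283825738449 20
[453.07344908 119.07642872  60.83778736] 44
((427.36724853515625, 193.09002685546875), (98.15259552001953, 249.5233917236328), 20.320556640625)
194.52352042876458 149.89035740116321 32.88075815155753
```

```bash
cat > plan.py <<'E'
import json,os,numpy as np
# commanded pose [x,y,z(mm),yaw] kept in cmd.json, tool pointing straight down
def load(): return np.array(json.load(open("cmd.json"))) if os.path.exists("cmd.json") else np.array([217.897,-612.404,231.313,0.341762])
def rows(wps,save=True,nd=2):
    """wps: list of (x,y,z,yaw,grip_cm) ; prints calls of 5 rows"""
    cur=load(); 
    for i in range(0,len(wps),5):
        x0,y0,z0,w0=cur; c,s=np.cos(w0),np.sin(w0); out=[]; prev=cur
        for x,y,z,w,g in wps[i:i+5]:
            dx,dy=x-x0,y-y0
            r=[round(v,nd) for v in ((c*dx+s*dy)/10,(s*dx-c*dy)/10,-(z-z0)/10)]+[0,0,round(-(w-w0),3),g]
            a,b,d=np.array(r[:3])*10
            new=np.array([x0+c*a+s*b,y0+s*a-c*b,z0-d,w0-r[5]])
            st=np.linalg.norm(new[:3]-prev[:3]); 
            if st>41 or abs(new[3]-prev[3])>.12: print("!!step",st,new[3]-prev[3])
            prev=new; out.append(r)
        cur=prev; print(json.dumps([out]).replace(" ",""),"->",cur.round(2))
    if save: json.dump(cur.tolist(),open("cmd.json","w"))
HUB=np.array([454.5,117.3]); YAW=np.radians(22.7+90) # tool y at 22.7 deg
A0=np.radians(-67.34)
def knob(th,R=45): a=A0-th; return HUB+R*np.array([np.cos(a),np.sin(a)])
E
python3 - <<'E'
from h import *
img,W=cloud("scene")
for u,v in [(215,160),(240,175),(40,230),(100,60),(412,160),(420,145)]: print(u,v,W[v,u])
m=(W[...,0]>250)&(W[...,0]<800)&(W[...,1]>-500)&(W[...,1]<450)&(W[...,2]>110)
print(m.sum()); q=W[m]
if len(q): print(q.min(0),q.max(0),np.median(q,0))
from plan import *
c=load(); a=np.arctan2(c[1],c[0]); r=np.hypot(c[0],c[1])
t=np.array([462,73.3]); at=np.arctan2(t[1],t[0]); rt=np.hypot(*t)
w=[]
N=25
for i in range(1,N+1):
    f=i/N; f=f+ -0.12*np.sin(2*np.pi*f)/(2*np.pi)*1
    rr=r+(rt-r)*f; aa=a+(at-a)*f
    w.append((rr*np.cos(aa),rr*np.sin(aa),c[2]+(210-c[2])*f,c[3]+(YAW-c[3])*f,8.5 if i<20 else 6.0))
rows(w)
E
```

```text
215 160 [ 826.36009487 -315.70782646  -87.69374094]
240 175 [ 708.90876054 -305.56516893  -91.25340835]
40 230 [945.5336083  219.36112666 -86.52819564]
100 60 [1511.59291026 -379.7159302    82.87249017]
412 160 [ 230.91393585 -349.6254008   138.19316497]
420 145 [ 224.44457675 -352.25217197  178.87008104]
0
[[[3.14,-0.72,0.08,0,0,-0.057,8.5],[6.24,-1.6,0.15,0,0,-0.115,8.5],[9.31,-2.64,0.23,0,0,-0.174,8.5],[12.36,-3.86,0.31,0,0,-0.234,8.5],[15.39,-5.26,0.39,0,0,-0.296,8.5]]] -> [ 345.27 -511.27  227.41    0.64]
[[[3.33,-0.66,0.08,0,0,-0.063,8.5],[6.69,-1.53,0.17,0,0,-0.129,8.5],[10.04,-2.6,0.26,0,0,-0.196,8.5],[13.37,-3.9,0.35,0,0,-0.265,8.5],[16.64,-5.42,0.44,0,0,-0.336,8.5]]] -> [ 446.69 -368.65  223.01    0.97]
[[[3.56,-0.58,0.09,0,0,-0.072,8.5],[7.07,-1.39,0.19,0,0,-0.144,8.5],[10.49,-2.42,0.28,0,0,-0.217,8.5],[13.77,-3.65,0.38,0,0,-0.29,8.5],[16.89,-5.05,0.47,0,0,-0.361,8.5]]] -> [ 499.88 -200.57  218.31    1.33]
[[[3.29,-0.41,0.1,0,0,-0.071,8.5],[6.44,-1.02,0.19,0,0,-0.14,8.5],[9.42,-1.78,0.27,0,0,-0.208,8.5],[12.23,-2.68,0.36,0,0,-0.273,8.5],[14.87,-3.7,0.44,0,0,-0.337,6.0]]] -> [498.68 -47.35 213.91   1.67]
[[[2.69,-0.24,0.08,0,0,-0.061,6.0],[5.27,-0.62,0.16,0,0,-0.121,6.0],[7.73,-1.11,0.24,0,0,-0.18,6.0],[10.09,-1.72,0.32,0,0,-0.238,6.0],[12.37,-2.43,0.39,0,0,-0.295,6.0]]] -> [462.03  73.28 210.01   1.97]
```

{"method": "carry_out", "body": {
  "series": [
    [[3.14,-0.72,0.08,0,0,-0.057,8.5],[6.24,-1.6,0.15,0,0,-0.115,8.5],[9.31,-2.64,0.23,0,0,-0.174,8.5],[12.36,-3.86,0.31,0,0,-0.234,8.5],[15.39,-5.26,0.39,0,0,-0.296,8.5]]
  ]
}}

```text
clock: 0.92
eef_pos: [346.5, -510.5, 227.5]
tool_rot: [3.141, -0.0, 0.64]
force: [-0.2, -0.1, -0.1]
width: 84.8
```

{"method": "carry_out", "body": {
  "series": [
    [[3.33,-0.66,0.08,0,0,-0.063,8.5],[6.69,-1.53,0.17,0,0,-0.129,8.5],[10.04,-2.6,0.26,0,0,-0.196,8.5],[13.37,-3.9,0.35,0,0,-0.265,8.5],[16.64,-5.42,0.44,0,0,-0.336,8.5]]
  ]
}}

```text
clock: 1.33
eef_pos: [447.8, -367.5, 223.2]
tool_rot: [3.141, 0.0, 0.977]
force: [1.2, -0.0, -0.2]
width: 85.0
```

{"method": "carry_out", "body": {
  "series": [
    [[3.56,-0.58,0.09,0,0,-0.072,8.5],[7.07,-1.39,0.19,0,0,-0.144,8.5],[10.49,-2.42,0.28,0,0,-0.217,8.5],[13.77,-3.65,0.38,0,0,-0.29,8.5],[16.89,-5.05,0.47,0,0,-0.361,8.5]]
  ]
}}

```text
clock: 1.75
eef_pos: [500.7, -198.8, 218.5]
tool_rot: [3.14, -0.0, 1.339]
force: [0.7, 0.1, -0.1]
width: 84.8
```

{"method": "carry_out", "body": {
  "series": [
    [[3.29,-0.41,0.1,0,0,-0.071,8.5],[6.44,-1.02,0.19,0,0,-0.14,8.5],[9.42,-1.78,0.27,0,0,-0.208,8.5],[12.23,-2.68,0.36,0,0,-0.273,8.5],[14.87,-3.7,0.44,0,0,-0.337,6.0]]
  ]
}}

```text
clock: 2.17
eef_pos: [498.9, -45.6, 214.2]
tool_rot: [3.14, -0.0, 1.676]
force: [0.8, -0.7, 0.1]
width: 75.1
```

{"method": "carry_out", "body": {
  "series": [
    [[2.69,-0.24,0.08,0,0,-0.061,6.0],[5.27,-0.62,0.16,0,0,-0.121,6.0],[7.73,-1.11,0.24,0,0,-0.18,6.0],[10.09,-1.72,0.32,0,0,-0.238,6.0],[12.37,-2.43,0.39,0,0,-0.295,6.0]]
  ]
}}

```text
clock: 2.58
eef_pos: [461.9, 74.6, 210.2]
tool_rot: [3.141, 0.0, 1.97]
force: [0.8, 0.7, -0.1]
width: 60.0
```

```bash
python3 - <<'E'
from h import *
from scipy.optimize import least_squares
from scipy.spatial.transform import Rotation as Ro
s=read_state(); d=get_image("wrist"); cv2.imwrite("pics/c_wrist.png",d["img"])
print(s["eef_pos"],s["tool_rot"],s["qpos"].round(2))
Tt=np.eye(4);Tt[:3,:3]=Ro.from_euler("xyz",s["tool_rot"]).as_matrix();Tt[:3,3]=s["eef_pos"]
T=Tt@d["T_tool_cam"];K=d["mtx"];z=d["z_map"]
v,u=np.mgrid[0:384,0:512]
P=np.stack([(u-K[0,2])/K[0,0]*z,(v-K[1,2])/K[1,1]*z,z],-1);W=P@T[:3,:3].T+T[:3,3];W[z==0]=np.nan
np.save("Ww.npy",W)
near=lambda x,y,r:np.hypot(W[...,0]-x,W[...,1]-y)<r
k=W[near(462,73,25)&(W[...,2]>103)&(W[...,2]<112)]
if len(k): print("knobtop",len(k),cv2.minEnclosingCircle(k[:,:2].astype(np.float32)),k.mean(0))
l=W[near(397,256,45)&(W[...,2]>86)&(W[...,2]<97)]
if len(l): print("lid",len(l),cv2.minEnclosingCircle(l[:,:2].astype(np.float32)),l.mean(0))
h=W[near(454,118,18)&(W[...,2]>60)&(W[...,2]<65)]
if len(h): print("hub",len(h),cv2.minEnclosingCircle(h[:,:2].astype(np.float32)),h.mean(0))
E
```

```text
[461.89460939  74.59638332 210.24076431] [3.14062992e+00 1.62355253e-04 1.96991002e+00] [ 0.1   0.43 -0.44  2.02  0.27  0.74 -0.11]
knobtop 584 ((463.8243408203125, 73.5478515625), 10.758040428161621) [463.50621129  74.62811944 108.66844219]
hub 692 ((457.39813232421875, 115.72278594970703), 14.442484855651855) [456.79026373 117.72591359  63.26805964]
```

View pics/c_wrist.png

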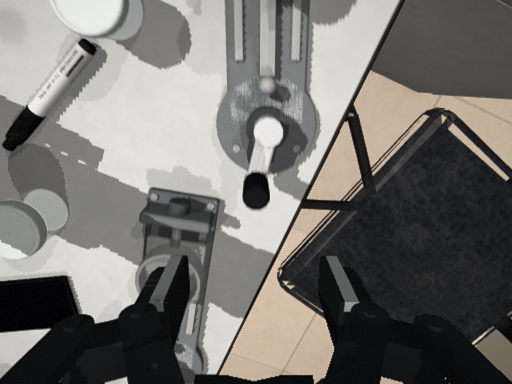

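```bash
python3 - <<'E'
from h import *
from scipy.optimize import least_squares
W=np.load("Ww.npy")
b=W[(W[...,2]>5)&(W[...,2]<17)&(np.hypot(W[...,0]-455,W[...,1]-118)<62)]
hull=cv2.convexHull(b[:,:2].astype(np.float32))[:,0]; print(len(b),len(hull))
ax=np.array([.386,-.92]); hp=hull[(hull-[455,118])@ax>-10]
s=least_squares(lambda q:np.hypot(*(hp-q[:2]).T)-q[2],[455,118,50],loss="soft_l1");print(s.x,np.abs(s.fun).max())
g=W[(W[...,2]>5)&(W[...,2]<17)&(W[...,0]>330)&(W[...,0]<520)&(W[...,1]>60)&(W[...,1]<340)]
img=cv2.imread("pics/c_wrist.png",0)
h=W[(img>200)&(W[...,2]>60)&(W[...,2]<66)&(np.hypot(W[...,0]-456,W[...,1]-117)<20)]
print(len(h),cv2.minEnclosingCircle(h[:,:2].astype(np.float32)),h.mean(0))
# side edges of the track: left/right edge per y-slice along the axis
ay=np.array([-.386,.92]);axx=np.array([.92,.386])
q=g[:,:2]-[455.5,117.5]; t=q@ay; n=q@axx
for lo in range(50,110,10):
    m=(t>lo)&(t<lo+10)
    if m.sum()>20: print(lo,np.percentile(n[m],[1,99]).round(1))
E
```

```text
6557 41
[456.9206859  118.20329662  49.88698064] 0.7124488535853146
641 ((457.0061950683594, 113.76239776611328), 16.366348266601562) [456.4803935  118.25516752  63.31122388]
50 [-36.1  38.1]
60 [-35.9  38.6]
70 [-35.7  38.3]
80 [-36.3  38.3]
90 [-36.   38.6]
100 [-35.7  38.2]
```

```bash
sed -i 's/454.5,117.3/455.8,118.0/' plan.py; python3 - <<'E'
from plan import *
rows([(463.2,73.6,z,YAW,6.0) for z in (185,157,129,104,82)]+[(463.2,73.6,z,YAW,g) for z,g in ((75,6.),(70,6.),(70,6.),(70,4.),(70,3.))]+[(463.2,73.6,70,YAW,1.5)]*5)
E
```

```text
[[[-0.02,0.12,2.5,0,0,-0.0,6.0],[-0.02,0.12,5.3,0,0,-0.0,6.0],[-0.02,0.12,8.1,0,0,-0.0,6.0],[-0.02,0.12,10.6,0,0,-0.0,6.0],[-0.02,0.12,12.8,0,0,-0.0,6.0]]] -> [463.22  73.55  82.01   1.97]
[[[0.0,0.0,0.7,0,0,-0.0,6.0],[0.0,0.0,1.2,0,0,-0.0,6.0],[0.0,0.0,1.2,0,0,-0.0,6.0],[0.0,0.0,1.2,0,0,-0.0,4.0],[0.0,0.0,1.2,0,0,-0.0,3.0]]] -> [463.22  73.55  70.01   1.97]
[[[0.0,0.0,0.0,0,0,-0.0,1.5],[0.0,0.0,0.0,0,0,-0.0,1.5],[0.0,0.0,0.0,0,0,-0.0,1.5],[0.0,0.0,0.0,0,0,-0.0,1.5],[0.0,0.0,0.0,0,0,-0.0,1.5]]] -> [463.22  73.55  70.01   1.97]
```

{"method": "carry_out", "body": {
  "series": [
    [[-0.02,0.12,2.5,0,0,0,6.0],[-0.02,0.12,5.3,0,0,0,6.0],[-0.02,0.12,8.1,0,0,0,6.0],[-0.02,0.12,10.6,0,0,0,6.0],[-0.02,0.12,12.8,0,0,0,6.0]]
  ]
}}

```text
clock: 3.05
eef_pos: [463.1, 73.2, 80.7]
tool_rot: [-3.141, 0.0, 1.966]
force: [1.4, -0.4, 0.0]
width: 59.9
```

{"method": "carry_out", "body": {
  "series": [
    [[0,0,0.7,0,0,0,6.0],[0,0,1.2,0,0,0,6.0],[0,0,1.2,0,0,0,6.0],[0,0,1.2,0,0,0,4.0],[0,0,1.2,0,0,0,3.0]]
  ]
}}

```text
clock: 3.47
eef_pos: [464.2, 73.7, 71.1]
tool_rot: [3.139, 0.0, 1.967]
force: [0.2, 0.6, 0.5]
width: 36.6
```

{"method": "carry_out", "body": {
  "series": [
    [[0,0,0,0,0,0,1.5],[0,0,0,0,0,0,1.5],[0,0,0,0,0,0,1.5],[0,0,0,0,0,0,1.5],[0,0,0,0,0,0,1.5]]
  ]
}}

```text
clock: 3.88
eef_pos: [464.1, 73.6, 71.2]
tool_rot: [3.139, 0.001, 1.967]
force: [0.8, -0.7, 5.7]
width: 20.4
```

```bash
cat > arc.py <<'E'
import sys; from plan import *
import plan
def arc(ths,g=1.5,hub=None,R=45,z=70):
    if hub is not None: plan.HUB=np.array(hub)
    rows([(*plan.knob(t,R),z,YAW,g) for t in ths])
E
python3 - <<'E'
from arc import *
print(knob(.22))
arc([.24,.27,.31,.36,.42,.48,.55,.62,.69,.76])
E
```

```text
[463.65664974  73.69116279]
[[[0.02,-0.04,0.0,0,0,-0.0,1.5],[0.05,-0.17,0.0,0,0,-0.0,1.5],[0.1,-0.34,0.0,0,0,-0.0,1.5],[0.18,-0.56,0.0,0,0,-0.0,1.5],[0.28,-0.81,0.0,0,0,-0.0,1.5]]] -> [454.66  73.01  70.01   1.97]
[[[0.12,-0.24,0.0,0,0,-0.0,1.5],[0.27,-0.51,0.0,0,0,-0.0,1.5],[0.45,-0.78,0.0,0,0,-0.0,1.5],[0.64,-1.03,0.0,0,0,-0.0,1.5],[0.85,-1.26,0.0,0,0,-0.0,1.5]]] -> [439.76  76.    70.01   1.97]
```

{"method": "carry_out", "body": {
  "series": [
    [[0.02,-0.04,0,0,0,0,1.5],[0.05,-0.17,0,0,0,0,1.5],[0.1,-0.34,0,0,0,0,1.5],[0.18,-0.56,0,0,0,0,1.5],[0.28,-0.81,0,0,0,0,1.5]]
  ]
}}

```text
clock: 4.3
eef_pos: [456.5, 73.2, 71.2]
tool_rot: [3.137, 0.001, 1.966]
force: [1.0, -0.4, 7.2]
width: 20.5
```

{"method": "carry_out", "body": {
  "series": [
    [[0.12,-0.24,0,0,0,0,1.5],[0.27,-0.51,0,0,0,0,1.5],[0.45,-0.78,0,0,0,0,1.5],[0.64,-1.03,0,0,0,0,1.5],[0.85,-1.26,0,0,0,0,1.5]]
  ]
}}

```text
clock: 4.72
eef_pos: [441.3, 76.1, 71.1]
tool_rot: [3.138, 0.001, 1.966]
force: [0.8, -0.5, 8.2]
width: 19.9
```

```bash
python3 - <<'E'
from h import *
d=get_image("side");e=get_image("scene")
cv2.imwrite("pics/d.png",np.hstack([cv2.resize(d["img"][150:384,150:350],None,fx=1.9,fy=1.9),cv2.resize(e["img"][150:384,100:300],None,fx=1.9,fy=1.9)]))
print(read_state()["eef_pos"],read_state()["force"])
E
python3 - <<'E'
from arc import *
arc(list(np.arange(.84,2.45,.08)[:20]))
E
```

```text
[440.6283423   76.36519817  71.12530766] [0.26852799 0.09582127 9.07044414]
[[[0.25,-0.25,0.0,0,0,-0.0,1.5],[0.53,-0.48,0.0,0,0,-0.0,1.5],[0.83,-0.69,0.0,0,0,-0.0,1.5],[1.14,-0.87,0.0,0,0,-0.0,1.5],[1.46,-1.03,0.0,0,0,-0.0,1.5]]] -> [424.63  85.49  70.01   1.97]
[[[0.34,-0.13,0.0,0,0,-0.0,1.5],[0.68,-0.23,0.0,0,0,-0.0,1.5],[1.03,-0.3,0.0,0,0,-0.0,1.5],[1.39,-0.35,0.0,0,0,-0.0,1.5],[1.75,-0.37,0.0,0,0,-0.0,1.5]]] -> [414.46 100.21  70.01   1.97]
[[[0.36,0.01,0.0,0,0,-0.0,1.5],[0.72,0.05,0.0,0,0,-0.0,1.5],[1.07,0.12,0.0,0,0,-0.0,1.5],[1.42,0.21,0.0,0,0,-0.0,1.5],[1.76,0.34,0.0,0,0,-0.0,1.5]]] -> [410.81 117.76  70.01   1.97]
[[[0.32,0.15,0.0,0,0,-0.0,1.5],[0.64,0.32,0.0,0,0,-0.0,1.5],[0.94,0.52,0.0,0,0,-0.0,1.5],[1.22,0.75,0.0,0,0,-0.0,1.5],[1.48,0.99,0.0,0,0,-0.0,1.5]]] -> [414.24 135.23  70.01   1.97]
```

View pics/d.png

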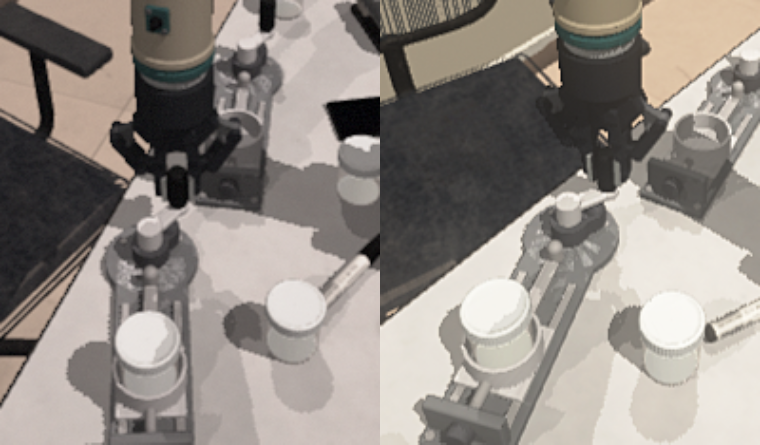

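The knob (side crop ~(178,185), scene crop ~(605,175)) sits between the pads and the crank arm has followed. I'll carry on.

{"method": "carry_out", "body": {
  "series": [
    [[0.25,-0.25,0,0,0,0,1.5],[0.53,-0.48,0,0,0,0,1.5],[0.83,-0.69,0,0,0,0,1.5],[1.14,-0.87,0,0,0,0,1.5],[1.46,-1.03,0,0,0,0,1.5]]
  ]
}}

```text
clock: 5.23
eef_pos: [426.2, 85.7, 71.1]
tool_rot: [3.138, 0.001, 1.966]
force: [1.0, -0.5, 9.1]
width: 20.2
```

{"method": "carry_out", "body": {
  "series": [
    [[0.34,-0.13,0,0,0,0,1.5],[0.68,-0.23,0,0,0,0,1.5],[1.03,-0.3,0,0,0,0,1.5],[1.39,-0.35,0,0,0,0,1.5],[1.75,-0.37,0,0,0,0,1.5]]
  ]
}}

```text
clock: 5.65
eef_pos: [416.0, 100.3, 71.1]
tool_rot: [3.138, 0.001, 1.966]
force: [2.5, -0.2, 8.4]
width: 20.7
```

{"method": "carry_out", "body": {
  "series": [
    [[0.36,0.01,0,0,0,0,1.5],[0.72,0.05,0,0,0,0,1.5],[1.07,0.12,0,0,0,0,1.5],[1.42,0.21,0,0,0,0,1.5],[1.76,0.34,0,0,0,0,1.5]]
  ]
}}

```text
clock: 6.07
eef_pos: [412.3, 117.8, 71.1]
tool_rot: [3.138, 0.001, 1.966]
force: [1.9, -1.8, 9.3]
width: 20.6
```

{"method": "carry_out", "body": {
  "series": [
    [[0.32,0.15,0,0,0,0,1.5],[0.64,0.32,0,0,0,0,1.5],[0.94,0.52,0,0,0,0,1.5],[1.22,0.75,0,0,0,0,1.5],[1.48,0.99,0,0,0,0,1.5]]
  ]
}}

```text
clock: 6.48
eef_pos: [415.5, 134.9, 71.1]
tool_rot: [3.139, 0.001, 1.966]
force: [0.9, -2.5, 9.6]
width: 20.0
```

```bash
python3 - <<'E'
from arc import *
arc(list(2.36+.06*np.arange(1,21)))
E
```

```text
[[[0.19,0.2,0.0,0,0,-0.0,1.5],[0.36,0.41,0.0,0,0,-0.0,1.5],[0.52,0.62,0.0,0,0,-0.0,1.5],[0.66,0.85,0.0,0,0,-0.0,1.5],[0.8,1.09,0.0,0,0,-0.0,1.5]]] -> [421.21 146.82  70.01   1.97]
[[[0.11,0.24,0.0,0,0,-0.0,1.5],[0.22,0.49,0.0,0,0,-0.0,1.5],[0.3,0.75,0.0,0,0,-0.0,1.5],[0.38,1.01,0.0,0,0,-0.0,1.5],[0.43,1.27,0.0,0,0,-0.0,1.5]]] -> [431.27 155.69  70.01   1.97]
[[[0.04,0.27,0.0,0,0,-0.0,1.5],[0.07,0.54,0.0,0,0,-0.0,1.5],[0.08,0.8,0.0,0,0,-0.0,1.5],[0.07,1.07,0.0,0,0,-0.0,1.5],[0.05,1.34,0.0,0,0,-0.0,1.5]]] -> [443.44 161.32  70.01   1.97]
[[[-0.05,0.27,0.0,0,0,-0.0,1.5],[-0.1,0.53,0.0,0,0,-0.0,1.5],[-0.17,0.79,0.0,0,0,-0.0,1.5],[-0.26,1.05,0.0,0,0,-0.0,1.5],[-0.36,1.3,0.0,0,0,-0.0,1.5]]] -> [456.82 163.01  70.01   1.97]
```

{"method": "carry_out", "body": {
  "series": [
    [[0.19,0.2,0,0,0,0,1.5],[0.36,0.41,0,0,0,0,1.5],[0.52,0.62,0,0,0,0,1.5],[0.66,0.85,0,0,0,0,1.5],[0.8,1.09,0,0,0,0,1.5]]
  ]
}}

```text
clock: 6.9
eef_pos: [421.4, 145.5, 71.0]
tool_rot: [-3.141, 0.002, 1.966]
force: [-3.1, -6.3, 15.6]
width: 20.5
```

{"method": "carry_out", "body": {
  "series": [
    [[0.11,0.24,0,0,0,0,1.5],[0.22,0.49,0,0,0,0,1.5],[0.3,0.75,0,0,0,0,1.5],[0.38,1.01,0,0,0,0,1.5],[0.43,1.27,0,0,0,0,1.5]]
  ]
}}

```text
clock: 7.32
eef_pos: [428.1, 152.3, 71.0]
tool_rot: [-3.134, 0.004, 1.965]
force: [-7.4, -5.0, 20.0]
width: 20.9
```

{"method": "carry_out", "body": {
  "series": [
    [[0.04,0.27,0,0,0,0,1.5],[0.07,0.54,0,0,0,0,1.5],[0.08,0.8,0,0,0,0,1.5],[0.07,1.07,0,0,0,0,1.5],[0.05,1.34,0,0,0,0,1.5]]
  ]
}}

```text
clock: 7.73
eef_pos: [443.1, 160.9, 71.2]
tool_rot: [-3.142, 0.001, 1.967]
force: [0.5, -1.2, 9.7]
width: 20.1
```

{"method": "carry_out", "body": {
  "series": [
    [[-0.05,0.27,0,0,0,0,1.5],[-0.1,0.53,0,0,0,0,1.5],[-0.17,0.79,0,0,0,0,1.5],[-0.26,1.05,0,0,0,0,1.5],[-0.36,1.3,0,0,0,0,1.5]]
  ]
}}

```text
clock: 8.15
eef_pos: [459.5, 163.2, 71.2]
tool_rot: [3.137, 0.001, 1.966]
force: [3.7, -1.7, 6.1]
width: 20.7
```

```bash
python3 - <<'E'
from arc import *
arc(list(3.56+.08*np.arange(1,31)))
E
```

```text
[[[-0.16,0.32,0.0,0,0,-0.0,1.5],[-0.35,0.63,0.0,0,0,-0.0,1.5],[-0.56,0.93,0.0,0,0,-0.0,1.5],[-0.79,1.2,0.0,0,0,-0.0,1.5],[-1.04,1.46,0.0,0,0,-0.0,1.5]]] -> [474.3  159.04  70.01   1.97]
[[[-0.27,0.23,0.0,0,0,-0.0,1.5],[-0.56,0.44,0.0,0,0,-0.0,1.5],[-0.87,0.63,0.0,0,0,-0.0,1.5],[-1.19,0.8,0.0,0,0,-0.0,1.5],[-1.52,0.93,0.0,0,0,-0.0,1.5]]] -> [488.74 148.61  70.01   1.97]
[[[-0.34,0.11,0.0,0,0,-0.0,1.5],[-0.69,0.2,0.0,0,0,-0.0,1.5],[-1.05,0.25,0.0,0,0,-0.0,1.5],[-1.41,0.28,0.0,0,0,-0.0,1.5],[-1.77,0.27,0.0,0,0,-0.0,1.5]]] -> [498.06 133.32  70.01   1.97]
[[[-0.36,-0.03,0.0,0,0,-0.0,1.5],[-0.71,-0.09,0.0,0,0,-0.0,1.5],[-1.06,-0.18,0.0,0,0,-0.0,1.5],[-1.4,-0.29,0.0,0,0,-0.0,1.5],[-1.73,-0.43,0.0,0,0,-0.0,1.5]]] -> [500.77 115.7   70.01   1.97]
[[[-0.32,-0.17,0.0,0,0,-0.0,1.5],[-0.62,-0.37,0.0,0,0,-0.0,1.5],[-0.91,-0.58,0.0,0,0,-0.0,1.5],[-1.18,-0.82,0.0,0,0,-0.0,1.5],[-1.43,-1.08,0.0,0,0,-0.0,1.5]]] -> [496.32  98.34  70.01   1.97]
[[[-0.23,-0.28,0.0,0,0,-0.0,1.5],[-0.43,-0.58,0.0,0,0,-0.0,1.5],[-0.61,-0.89,0.0,0,0,-0.0,1.5],[-0.76,-1.22,0.0,0,0,-0.0,1.5],[-0.89,-1.55,0.0,0,0,-0.0,1.5]]] -> [485.45  84.15  70.01   1.97]
```

{"method": "carry_out", "body": {
  "series": [
    [[-0.16,0.32,0,0,0,0,1.5],[-0.35,0.63,0,0,0,0,1.5],[-0.56,0.93,0,0,0,0,1.5],[-0.79,1.2,0,0,0,0,1.5],[-1.04,1.46,0,0,0,0,1.5]]
  ]
}}

```text
clock: 8.57
eef_pos: [474.5, 159.9, 71.1]
tool_rot: [3.14, -0.001, 1.967]
force: [-0.9, 0.8, 9.9]
width: 20.4
```

{"method": "carry_out", "body": {
  "series": [
    [[-0.27,0.23,0,0,0,0,1.5],[-0.56,0.44,0,0,0,0,1.5],[-0.87,0.63,0,0,0,0,1.5],[-1.19,0.8,0,0,0,0,1.5],[-1.52,0.93,0,0,0,0,1.5]]
  ]
}}

```text
clock: 8.98
eef_pos: [489.3, 150.0, 71.2]
tool_rot: [3.139, -0.001, 1.968]
force: [-0.1, 1.8, 9.4]
width: 20.1
```

{"method": "carry_out", "body": {
  "series": [
    [[-0.34,0.11,0,0,0,0,1.5],[-0.69,0.2,0,0,0,0,1.5],[-1.05,0.25,0,0,0,0,1.5],[-1.41,0.28,0,0,0,0,1.5],[-1.77,0.27,0,0,0,0,1.5]]
  ]
}}

```text
clock: 9.4
eef_pos: [499.2, 134.9, 71.2]
tool_rot: [3.138, -0.001, 1.968]
force: [1.3, 1.8, 7.2]
width: 20.4
```

{"method": "carry_out", "body": {
  "series": [
    [[-0.36,-0.03,0,0,0,0,1.5],[-0.71,-0.09,0,0,0,0,1.5],[-1.06,-0.18,0,0,0,0,1.5],[-1.4,-0.29,0,0,0,0,1.5],[-1.73,-0.43,0,0,0,0,1.5]]
  ]
}}

```text
clock: 9.82
eef_pos: [502.4, 117.1, 71.2]
tool_rot: [3.137, -0.001, 1.967]
force: [1.6, 0.8, 6.5]
width: 20.3
```

{"method": "carry_out", "body": {
  "series": [
    [[-0.32,-0.17,0,0,0,0,1.5],[-0.62,-0.37,0,0,0,0,1.5],[-0.91,-0.58,0,0,0,0,1.5],[-1.18,-0.82,0,0,0,0,1.5],[-1.43,-1.08,0,0,0,0,1.5]]
  ]
}}

```text
clock: 10.23
eef_pos: [498.3, 99.3, 71.2]
tool_rot: [3.137, -0.0, 1.967]
force: [1.9, 0.2, 5.8]
width: 20.7
```

{"method": "carry_out", "body": {
  "series": [
    [[-0.23,-0.28,0,0,0,0,1.5],[-0.43,-0.58,0,0,0,0,1.5],[-0.61,-0.89,0,0,0,0,1.5],[-0.76,-1.22,0,0,0,0,1.5],[-0.89,-1.55,0,0,0,0,1.5]]
  ]
}}

```text
clock: 10.65
eef_pos: [487.4, 84.6, 71.2]
tool_rot: [3.137, 0.0, 1.967]
force: [2.2, -0.5, 7.0]
width: 20.4
```

```bash
python3 - <<'E'
from arc import *
arc(list(5.96+.08*np.arange(1,31)))
E
```

```text
[[[-0.1,-0.35,0.0,0,0,-0.0,1.5],[-0.17,-0.7,0.0,0,0,-0.0,1.5],[-0.22,-1.06,0.0,0,0,-0.0,1.5],[-0.23,-1.42,0.0,0,0,-0.0,1.5],[-0.22,-1.78,0.0,0,0,-0.0,1.5]]] -> [469.88  75.25  70.01   1.97]
[[[0.04,-0.35,0.0,0,0,-0.0,1.5],[0.11,-0.71,0.0,0,0,-0.0,1.5],[0.21,-1.05,0.0,0,0,-0.0,1.5],[0.34,-1.39,0.0,0,0,-0.0,1.5],[0.49,-1.72,0.0,0,0,-0.0,1.5]]] -> [452.12  73.14  70.01   1.97]
[[[0.18,-0.31,0.0,0,0,-0.0,1.5],[0.38,-0.61,0.0,0,0,-0.0,1.5],[0.61,-0.89,0.0,0,0,-0.0,1.5],[0.85,-1.15,0.0,0,0,-0.0,1.5],[1.12,-1.39,0.0,0,0,-0.0,1.5]]] -> [434.97  78.11  70.01   1.97]
[[[0.29,-0.22,0.0,0,0,-0.0,1.5],[0.59,-0.41,0.0,0,0,-0.0,1.5],[0.91,-0.59,0.0,0,0,-0.0,1.5],[1.23,-0.73,0.0,0,0,-0.0,1.5],[1.57,-0.85,0.0,0,0,-0.0,1.5]]] -> [421.08  89.32  70.01   1.97]
[[[0.35,-0.09,0.0,0,0,-0.0,1.5],[0.71,-0.15,0.0,0,0,-0.0,1.5],[1.07,-0.18,0.0,0,0,-0.0,1.5],[1.43,-0.19,0.0,0,0,-0.0,1.5],[1.79,-0.16,0.0,0,0,-0.0,1.5]]] -> [412.7  105.22  70.01   1.97]
[[[0.35,0.05,0.0,0,0,-0.0,1.5],[0.7,0.13,0.0,0,0,-0.0,1.5],[1.04,0.24,0.0,0,0,-0.0,1.5],[1.38,0.37,0.0,0,0,-0.0,1.5],[1.7,0.53,0.0,0,0,-0.0,1.5]]] -> [411.03 122.95  70.01   1.97]
```

{"method": "carry_out", "body": {
  "series": [
    [[-0.1,-0.35,0,0,0,0,1.5],[-0.17,-0.7,0,0,0,0,1.5],[-0.22,-1.06,0,0,0,0,1.5],[-0.23,-1.42,0,0,0,0,1.5],[-0.22,-1.78,0,0,0,0,1.5]]
  ]
}}

```text
clock: 11.07
eef_pos: [471.6, 75.5, 71.2]
tool_rot: [3.138, 0.001, 1.966]
force: [1.8, -1.2, 8.4]
width: 20.4
```

{"method": "carry_out", "body": {
  "series": [
    [[0.04,-0.35,0,0,0,0,1.5],[0.11,-0.71,0,0,0,0,1.5],[0.21,-1.05,0,0,0,0,1.5],[0.34,-1.39,0,0,0,0,1.5],[0.49,-1.72,0,0,0,0,1.5]]
  ]
}}

```text
clock: 11.48
eef_pos: [453.7, 73.3, 71.1]
tool_rot: [3.138, 0.001, 1.966]
force: [1.5, 0.0, 9.3]
width: 20.1
```

{"method": "carry_out", "body": {
  "series": [
    [[0.18,-0.31,0,0,0,0,1.5],[0.38,-0.61,0,0,0,0,1.5],[0.61,-0.89,0,0,0,0,1.5],[0.85,-1.15,0,0,0,0,1.5],[1.12,-1.39,0,0,0,0,1.5]]
  ]
}}

```text
clock: 11.9
eef_pos: [436.4, 78.3, 71.1]
tool_rot: [3.138, 0.001, 1.966]
force: [2.1, -0.6, 10.7]
width: 20.4
```

{"method": "carry_out", "body": {
  "series": [
    [[0.29,-0.22,0,0,0,0,1.5],[0.59,-0.41,0,0,0,0,1.5],[0.91,-0.59,0,0,0,0,1.5],[1.23,-0.73,0,0,0,0,1.5],[1.57,-0.85,0,0,0,0,1.5]]
  ]
}}

```text
clock: 12.32
eef_pos: [422.6, 89.6, 71.1]
tool_rot: [3.138, 0.001, 1.966]
force: [2.2, -0.7, 9.7]
width: 20.5
```

{"method": "carry_out", "body": {
  "series": [
    [[0.35,-0.09,0,0,0,0,1.5],[0.71,-0.15,0,0,0,0,1.5],[1.07,-0.18,0,0,0,0,1.5],[1.43,-0.19,0,0,0,0,1.5],[1.79,-0.16,0,0,0,0,1.5]]
  ]
}}

```text
clock: 12.73
eef_pos: [414.1, 105.5, 71.1]
tool_rot: [3.138, 0.001, 1.966]
force: [2.1, -2.4, 10.8]
width: 20.7
```

{"method": "carry_out", "body": {
  "series": [
    [[0.35,0.05,0,0,0,0,1.5],[0.7,0.13,0,0,0,0,1.5],[1.04,0.24,0,0,0,0,1.5],[1.38,0.37,0,0,0,0,1.5],[1.7,0.53,0,0,0,0,1.5]]
  ]
}}

```text
clock: 13.15
eef_pos: [412.6, 123.0, 71.1]
tool_rot: [3.138, 0.001, 1.966]
force: [2.1, -2.0, 10.3]
width: 20.5
```

```bash
python3 - <<'E'
from arc import *
arc(list(8.36+.055*np.arange(1,31)))
E
```

```text
[[[0.21,0.13,0.0,0,0,-0.0,1.5],[0.42,0.27,0.0,0,0,-0.0,1.5],[0.62,0.42,0.0,0,0,-0.0,1.5],[0.81,0.58,0.0,0,0,-0.0,1.5],[0.99,0.75,0.0,0,0,-0.0,1.5]]] -> [414.13 134.97  70.01   1.97]
[[[0.17,0.17,0.0,0,0,-0.0,1.5],[0.33,0.36,0.0,0,0,-0.0,1.5],[0.48,0.56,0.0,0,0,-0.0,1.5],[0.62,0.76,0.0,0,0,-0.0,1.5],[0.74,0.98,0.0,0,0,-0.0,1.5]]] -> [420.32 145.58  70.01   1.97]
[[[0.12,0.21,0.0,0,0,-0.0,1.5],[0.22,0.44,0.0,0,0,-0.0,1.5],[0.32,0.67,0.0,0,0,-0.0,1.5],[0.39,0.9,0.0,0,0,-0.0,1.5],[0.46,1.14,0.0,0,0,-0.0,1.5]]] -> [429.06 154.22  70.01   1.97]
[[[0.05,0.25,0.0,0,0,-0.0,1.5],[0.09,0.49,0.0,0,0,-0.0,1.5],[0.11,0.74,0.0,0,0,-0.0,1.5],[0.13,0.98,0.0,0,0,-0.0,1.5],[0.12,1.23,0.0,0,0,-0.0,1.5]]] -> [439.95 160.07  70.01   1.97]
[[[-0.01,0.25,0.0,0,0,-0.0,1.5],[-0.04,0.49,0.0,0,0,-0.0,1.5],[-0.08,0.74,0.0,0,0,-0.0,1.5],[-0.14,0.98,0.0,0,0,-0.0,1.5],[-0.21,1.22,0.0,0,0,-0.0,1.5]]] -> [452.01 162.84  70.01   1.97]
[[[-0.08,0.23,0.0,0,0,-0.0,1.5],[-0.18,0.46,0.0,0,0,-0.0,1.5],[-0.28,0.68,0.0,0,0,-0.0,1.5],[-0.4,0.9,0.0,0,0,-0.0,1.5],[-0.53,1.11,0.0,0,0,-0.0,1.5]]] -> [464.3  162.23  70.01   1.97]
```

{"method": "carry_out", "body": {
  "series": [
    [[0.21,0.13,0,0,0,0,1.5],[0.42,0.27,0,0,0,0,1.5],[0.62,0.42,0,0,0,0,1.5],[0.81,0.58,0,0,0,0,1.5],[0.99,0.75,0,0,0,0,1.5]]
  ]
}}

```text
clock: 13.57
eef_pos: [415.4, 134.7, 71.1]
tool_rot: [3.139, 0.001, 1.966]
force: [2.2, -1.9, 10.8]
width: 20.4
```

{"method": "carry_out", "body": {
  "series": [
    [[0.17,0.17,0,0,0,0,1.5],[0.33,0.36,0,0,0,0,1.5],[0.48,0.56,0,0,0,0,1.5],[0.62,0.76,0,0,0,0,1.5],[0.74,0.98,0,0,0,0,1.5]]
  ]
}}

```text
clock: 13.98
eef_pos: [421.1, 145.0, 71.1]
tool_rot: [3.14, 0.001, 1.966]
force: [0.9, -2.6, 12.0]
width: 20.4
```

{"method": "carry_out", "body": {
  "series": [
    [[0.12,0.21,0,0,0,0,1.5],[0.22,0.44,0,0,0,0,1.5],[0.32,0.67,0,0,0,0,1.5],[0.39,0.9,0,0,0,0,1.5],[0.46,1.14,0,0,0,0,1.5]]
  ]
}}

```text
clock: 14.4
eef_pos: [426.0, 150.5, 71.0]
tool_rot: [-3.134, 0.004, 1.965]
force: [-6.7, -6.9, 22.8]
width: 20.1
```

{"method": "carry_out", "body": {
  "series": [
    [[0.05,0.25,0,0,0,0,1.5],[0.09,0.49,0,0,0,0,1.5],[0.11,0.74,0,0,0,0,1.5],[0.13,0.98,0,0,0,0,1.5],[0.12,1.23,0,0,0,0,1.5]]
  ]
}}

```text
clock: 14.82
eef_pos: [438.0, 158.8, 71.1]
tool_rot: [-3.138, 0.002, 1.967]
force: [-4.7, -1.2, 14.5]
width: 20.3
```

{"method": "carry_out", "body": {
  "series": [
    [[-0.01,0.25,0,0,0,0,1.5],[-0.04,0.49,0,0,0,0,1.5],[-0.08,0.74,0,0,0,0,1.5],[-0.14,0.98,0,0,0,0,1.5],[-0.21,1.22,0,0,0,0,1.5]]
  ]
}}

```text
clock: 15.23
eef_pos: [454.3, 163.1, 71.2]
tool_rot: [3.137, 0.001, 1.966]
force: [4.4, -1.9, 6.7]
width: 20.4
```

{"method": "carry_out", "body": {
  "series": [
    [[-0.08,0.23,0,0,0,0,1.5],[-0.18,0.46,0,0,0,0,1.5],[-0.28,0.68,0,0,0,0,1.5],[-0.4,0.9,0,0,0,0,1.5],[-0.53,1.11,0,0,0,0,1.5]]
  ]
}}

```text
clock: 15.65
eef_pos: [464.9, 162.7, 71.1]
tool_rot: [3.14, -0.0, 1.967]
force: [-1.2, -0.5, 11.4]
width: 20.2
```

```bash
python3 - <<'E'
from arc import *
t=list(10.01+.08*np.arange(1,29)); 
for d in (.07,.06,.05,.04,.03,.025,.02,.015,.006,0,0,0): t.append(t[-1]+d)
print(t[-1]); arc(t)
E
```

```text
12.566
[[[-0.21,0.29,0.0,0,0,-0.0,1.5],[-0.45,0.56,0.0,0,0,-0.0,1.5],[-0.7,0.82,0.0,0,0,-0.0,1.5],[-0.98,1.05,0.0,0,0,-0.0,1.5],[-1.27,1.26,0.0,0,0,-0.0,1.5]]] -> [480.82 155.37  70.01   1.97]
[[[-0.31,0.19,0.0,0,0,-0.0,1.5],[-0.63,0.35,0.0,0,0,-0.0,1.5],[-0.96,0.48,0.0,0,0,-0.0,1.5],[-1.3,0.59,0.0,0,0,-0.0,1.5],[-1.66,0.67,0.0,0,0,-0.0,1.5]]] -> [493.41 142.64  70.01   1.97]
[[[-0.35,0.06,0.0,0,0,-0.0,1.5],[-0.71,0.08,0.0,0,0,-0.0,1.5],[-1.07,0.07,0.0,0,0,-0.0,1.5],[-1.43,0.04,0.0,0,0,-0.0,1.5],[-1.78,-0.02,0.0,0,0,-0.0,1.5]]] -> [500.09 126.14  70.01   1.97]
[[[-0.35,-0.09,0.0,0,0,-0.0,1.5],[-0.69,-0.21,0.0,0,0,-0.0,1.5],[-1.02,-0.36,0.0,0,0,-0.0,1.5],[-1.34,-0.53,0.0,0,0,-0.0,1.5],[-1.64,-0.72,0.0,0,0,-0.0,1.5]]] -> [499.77 108.24  70.01   1.97]
[[[-0.28,-0.22,0.0,0,0,-0.0,1.5],[-0.55,-0.46,0.0,0,0,-0.0,1.5],[-0.8,-0.73,0.0,0,0,-0.0,1.5],[-1.02,-1.01,0.0,0,0,-0.0,1.5],[-1.23,-1.31,0.0,0,0,-0.0,1.5]]] -> [492.43  91.83  70.01   1.97]
[[[-0.17,-0.31,0.0,0,0,-0.0,1.5],[-0.33,-0.63,0.0,0,0,-0.0,1.5],[-0.45,-0.97,0.0,0,0,-0.0,1.5],[-0.54,-1.27,0.0,0,0,-0.0,1.5],[-0.6,-1.54,0.0,0,0,-0.0,1.5]]] -> [480.53  80.36  70.01   1.97]
[[[-0.03,-0.22,0.0,0,0,-0.0,1.5],[-0.05,-0.4,0.0,0,0,-0.0,1.5],[-0.06,-0.53,0.0,0,0,-0.0,1.5],[-0.07,-0.65,0.0,0,0,-0.0,1.5],[-0.07,-0.74,0.0,0,0,-0.0,1.5]]] -> [473.97  76.86  70.01   1.97]
[[[-0.0,-0.06,0.0,0,0,-0.0,1.5],[-0.0,-0.09,0.0,0,0,-0.0,1.5],[-0.0,-0.09,0.0,0,0,-0.0,1.5],[-0.0,-0.09,0.0,0,0,-0.0,1.5],[-0.0,-0.09,0.0,0,0,-0.0,1.5]]] -> [473.14  76.51  70.01   1.97]
```

{"method": "carry_out", "body": {
  "series": [
    [[-0.21,0.29,0,0,0,0,1.5],[-0.45,0.56,0,0,0,0,1.5],[-0.7,0.82,0,0,0,0,1.5],[-0.98,1.05,0,0,0,0,1.5],[-1.27,1.26,0,0,0,0,1.5]]
  ]
}}

```text
clock: 16.07
eef_pos: [481.1, 156.5, 71.2]
tool_rot: [3.14, -0.001, 1.968]
force: [-0.9, 2.0, 9.3]
width: 20.0
```

{"method": "carry_out", "body": {
  "series": [
    [[-0.31,0.19,0,0,0,0,1.5],[-0.63,0.35,0,0,0,0,1.5],[-0.96,0.48,0,0,0,0,1.5],[-1.3,0.59,0,0,0,0,1.5],[-1.66,0.67,0,0,0,0,1.5]]
  ]
}}

```text
clock: 16.48
eef_pos: [494.2, 144.2, 71.2]
tool_rot: [3.139, -0.001, 1.968]
force: [0.2, 1.8, 7.8]
width: 20.5
```

{"method": "carry_out", "body": {
  "series": [
    [[-0.35,0.06,0,0,0,0,1.5],[-0.71,0.08,0,0,0,0,1.5],[-1.07,0.07,0,0,0,0,1.5],[-1.43,0.04,0,0,0,0,1.5],[-1.78,-0.02,0,0,0,0,1.5]]
  ]
}}

```text
clock: 16.9
eef_pos: [501.5, 127.6, 71.2]
tool_rot: [3.137, -0.001, 1.968]
force: [0.7, 1.6, 6.3]
width: 20.4
```

{"method": "carry_out", "body": {
  "series": [
    [[-0.35,-0.09,0,0,0,0,1.5],[-0.69,-0.21,0,0,0,0,1.5],[-1.02,-0.36,0,0,0,0,1.5],[-1.34,-0.53,0,0,0,0,1.5],[-1.64,-0.72,0,0,0,0,1.5]]
  ]
}}

```text
clock: 17.32
eef_pos: [501.6, 109.5, 71.2]
tool_rot: [3.137, -0.001, 1.967]
force: [2.5, 2.2, 6.4]
width: 20.9
```

{"method": "carry_out", "body": {
  "series": [
    [[-0.28,-0.22,0,0,0,0,1.5],[-0.55,-0.46,0,0,0,0,1.5],[-0.8,-0.73,0,0,0,0,1.5],[-1.02,-1.01,0,0,0,0,1.5],[-1.23,-1.31,0,0,0,0,1.5]]
  ]
}}

```text
clock: 17.73
eef_pos: [494.4, 92.6, 71.2]
tool_rot: [3.137, 0.0, 1.967]
force: [3.0, 1.1, 6.7]
width: 20.3
```

{"method": "carry_out", "body": {
  "series": [
    [[-0.17,-0.31,0,0,0,0,1.5],[-0.33,-0.63,0,0,0,0,1.5],[-0.45,-0.97,0,0,0,0,1.5],[-0.54,-1.27,0,0,0,0,1.5],[-0.6,-1.54,0,0,0,0,1.5]]
  ]
}}

```text
clock: 18.15
eef_pos: [482.3, 80.7, 71.2]
tool_rot: [3.137, 0.001, 1.967]
force: [2.8, 0.1, 7.2]
width: 20.9
```

{"method": "carry_out", "body": {
  "series": [
    [[-0.03,-0.22,0,0,0,0,1.5],[-0.05,-0.4,0,0,0,0,1.5],[-0.06,-0.53,0,0,0,0,1.5],[-0.07,-0.65,0,0,0,0,1.5],[-0.07,-0.74,0,0,0,0,1.5]]
  ]
}}

```text
clock: 18.57
eef_pos: [475.6, 77.0, 71.2]
tool_rot: [3.138, 0.001, 1.966]
force: [1.0, -0.2, 8.6]
width: 20.6
```

{"method": "carry_out", "body": {
  "series": [
    [[0,-0.06,0,0,0,0,1.5],[0,-0.09,0,0,0,0,1.5],[0,-0.09,0,0,0,0,1.5],[0,-0.09,0,0,0,0,1.5],[0,-0.09,0,0,0,0,1.5]]
  ]
}}

```text
clock: 18.98
eef_pos: [474.7, 76.6, 71.2]
tool_rot: [3.138, 0.001, 1.966]
force: [0.8, -1.2, 8.2]
width: 20.6
```

{"method": "carry_out", "body": {
  "series": [
    [[0,0,0,0,0,0,2.4],[0,0,0,0,0,0,3.0],[0,0,0,0,0,0,4.0],[0,0,0,0,0,0,5.0],[0,0,0,0,0,0,6.0]]
  ]
}}

```text
clock: 19.4
eef_pos: [472.7, 76.5, 69.8]
tool_rot: [-3.141, -0.0, 1.967]
force: [0.1, -0.9, 0.2]
width: 59.4
```

{"method": "carry_out", "body": {
  "series": [
    [[0,0,0,0,0,0,6.0],[0,0,-0.5,0,0,0,6.0],[0,0,-2,0,0,0,6.0],[0,0,-4.5,0,0,0,6.0],[0,0,-7,0,0,0,6.0]]
  ]
}}

```text
clock: 19.82
eef_pos: [472.3, 76.5, 140.6]
tool_rot: [-3.139, -0.001, 1.967]
force: [0.7, 0.5, -0.3]
width: 59.7
```

{"method": "carry_out", "body": {
  "series": [
    [[0,0,-2.5,0,0,0,6.0],[0,0,-5,0,0,0,6.0],[0,0,-7,0,0,0,6.0],[0,0,-8,0,0,0,6.0],[0,0,-8,0,0,0,6.0]]
  ]
}}

```text
clock: 20.23
eef_pos: [474.4, 76.8, 222.1]
tool_rot: [3.137, 0.001, 1.966]
force: [-0.9, 0.1, 0.2]
width: 60.1
```

```bash
python3 - <<'E'
from h import *
from scipy.spatial.transform import Rotation as Ro
from scipy.optimize import least_squares
s=read_state(); d=get_image("wrist"); cv2.imwrite("pics/e_wrist.png",d["img"]); print(s["clock"],s["eef_pos"],s["width"],s["force"])
Tt=np.eye(4);Tt[:3,:3]=Ro.from_euler("xyz",s["tool_rot"]).as_matrix();Tt[:3,3]=s["eef_pos"]
T=Tt@d["T_tool_cam"];K=d["mtx"];z=d["z_map"];v,u=np.mgrid[0:384,0:512]
P=np.stack([(u-K[0,2])/K[0,0]*z,(v-K[1,2])/K[1,1]*z,z],-1);Ww=P@T[:3,:3].T+T[:3,3];Ww[z==0]=np.nan
k=Ww[(np.hypot(Ww[...,0]-474,Ww[...,1]-77)<25)&(Ww[...,2]>104)&(Ww[...,2]<113)]; print("wrist top",len(k),cv2.minEnclosingCircle(k[:,:2].astype(np.float32)))
for n in["scene","side"]:
    img,W=cloud(n); cv2.imwrite(f"pics/e_{n}.png",img)
    k=W[(np.hypot(W[...,0]-472,W[...,1]-77)<30)&(W[...,2]>66)&(W[...,2]<104)][:,:2]
    r=least_squares(lambda q:np.hypot(*(k-q).T)-11,k.mean(0),loss="soft_l1"); print(n,"knob",len(k),r.x)
    k=W[(np.hypot(W[...,0]-437,W[...,1]+249)<30)&(W[...,2]>66)&(W[...,2]<104)][:,:2]
    r=least_squares(lambda q:np.hypot(*(k-q).T)-11,k.mean(0),loss="soft_l1"); print(n,"spare",r.x)
    l=W[(np.hypot(W[...,0]-398,W[...,1]-253)<45)&(W[...,2]>87)&(W[...,2]<96)]
    print("lid",cv2.minEnclosingCircle(l[:,:2].astype(np.float32)))
E
```

```text
20.2333 [474.4314353   76.76952402 222.13548172] 60.12794867901844 [-0.89330582  0.08727162  0.19298987]
wrist top 537 ((474.2788391113281, 76.51103210449219), 10.875828742980957)
scene knob 162 [472.72845477  74.92655185]
scene spare [ 440.32277342 -255.25099296]
lid ((396.4686584472656, 255.71066284179688), 29.25212287902832)
side knob 142 [472.98708824  76.66811102]
side spare [ 440.53886137 -253.50573695]
lid ((397.2522277832031, 257.37908935546875), 29.31414031982422)
```

View pics/e_wrist.png

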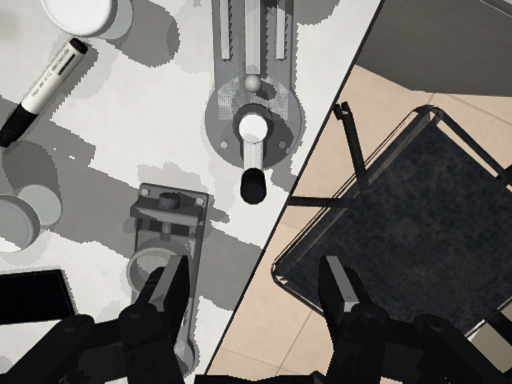

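```bash
python3 -c "
from cell import *
print(finish_job())"
```

```text
the job is handed in; nothing more can be done
None
```

The job is done and handed in at about 20 s. I cranked the loaded shaker's knob clockwise twice through the stiff point, carried on until it pointed straight away from the cup, then let go and lifted clear.

- **Speed:** I commanded 0.66–0.96 rad/s. The measured average per call stayed below about 1 rad/s, but I had no readings within a call. The tool lagged by about 4–5 mm before each stiff point and caught up after it, so the knob briefly ran faster than commanded there.
- **Force:** the highest reading I saw was about 25 N at the wrist.
- **Knob direction:** the wrist camera puts it at −67.35° (pixel about (253,185), hub at (252,127)). The scene and side cameras say about −66.9°. The target is −67.2° to −67.4°, so all agree within about 0.5°.
- **Other objects:** the spare shaker's knob and the cup lid are where they were, within measurement noise (about 0.5 mm). The force after release was about zero.
- **Disagreement:** the cameras differ by 2–3 mm in absolute position. The gripper width read 20–21 mm on the 22 mm knob, but the knob followed the tool throughout.

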